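# Find the key that opens the tumbler's belt cover

### The arm

A 6-joint arm with a two-finger parallel gripper is mounted at the origin on the work surface. World frame = base frame: x ahead of the robot, y to its left, z up, the work surface at z = 0. Lengths are in m, angles in rad, forces in N, time in s.
With the tool pointing down it reaches from about 0.35 to 0.775 m from the base axis. Payload 7.3 kg.
Tool frame: the origin (TCP) lies on the centre line of the jaws, within the pads' length; the fingertips stand 19 mm ahead of it and the grasp point (between the pads) is the TCP (env.tcp_to_tips is the distance from the TCP to the fingertips, in m); z points along the fingers, y is the line along which they close (so a half turn about z gives the same grasp; the last joint's range is limited). The gripper opens to 92 mm and grips with 3 to 60 N. Pads are 19 mm wide; open, the fingers measure 130 mm over their backs; the gripper's body (75 mm by 190 mm) begins 47 mm behind the grasp point.
Start: joints at [0.97, 0.342, 1.524, -0, 1.275, -0.146], TCP at [0.231, 0.472, 0.246] pointing down, gripper open.
Joint ranges: [-2.53, 2.53], [-0.77, 2.02], [0.04, 2.7], [-1, 4.14], [0.28, 2.66], [-3.11, 3.11]. Speed limits (rad/s): [2.57, 2.57, 3.14, 3.14, 3.14, 3.14].

### API

Orientations are given as a unit quaternion [w, x, y, z].
In Python, from plant import readout, grab_frame, camera_params, env gives the robot as it stands.
- The arm moves only by the tool drive_tool, never from a script. Its argument "series" is a list of rows, each a list of 7 numbers: the shift along the tool's x, y, z as a fraction of full scale, then the turn, a rotation vector about the tool's x, y, z as a fraction of full scale, then the opening, from -1 (shut) to 1 (fully open), so that 0 is half open. In form: [[dx, dy, dz, wx, wy, wz, gripper], ...]. A call has 1 to 20 rows; each row is the pose to reach, as a shift and turn from the pose commanded when the call began, along the tool's axes at that moment; what a row does not reach only later rows make up. Full scale, the value 1, is 250 mm for a shift and 120 degrees for a turn. A row lasts 1/8 s, in which the tool goes at most 62.5 mm and 10.7 degrees, less where a joint would pass 70% of its speed; a pose out of reach is approached as far as the arm can. A call with a number of a shift or a turn outside -1 to 1 is refused whole. A call with a gripper value outside its range is refused whole. The fingers move at their own pace and stop on an object; "newtons" is the grip in N (left out, the last holds). Time passes only in rows, so rows that repeat a pose let the fingers close. It gives the time, the measured TCP pose, the force, the opening and the grip force at its end, in the units of the state.
- readout.get_obs(): the state, without advancing time (a new reading comes with each control period).
- grab_frame(name): name is "scene" or "top"; returns the picture (384x512x3 uint8, red, green, blue); there is no depth.
- camera_params(name): a dict with "fx", "fy", "cx", "cy" (pixels), "dist" ([k1, k2, p1, p2, k3] as OpenCV has them; the pictures are not rectified), "R" (3x3) and "t" (3): a world point X has camera coordinates R X + t. Camera axes: x right, y down, z forward; pixel columns grow to the right and rows downward; lengths in m; the calibration is good to about 2 mm. A picture is of the moment at which its call begins. camera_params takes no time and is no camera call.
- env.hand_in(): hands the job in; it is judged then, once.
The state is a dict: "time_s": time; "qpos": joint angles; "dq": joint speeds; "joint_torque": joint torques, N m; "eef_pos": TCP position; "tcp_rot": TCP orientation; "force": force on the tool from outside, world axes, zero at the start; "ft_torque": the same for the moment, N m; "opening": finger opening in m; "gripper_force": force on a finger pad.
Only numpy, scipy, OpenCV 4.12 (cv2) and the standard library are available. Lean on these libraries where they do the work, as an engineer would, in place of code of your own. Each camera call takes 0.05 s, during which the arm holds its last target. There are 200 camera calls.

### The job

One of the three T-handled keys on the rack unlocks the belt cover of the rock tumbler; nobody remembers which. Try them in the keyhole one after another, return each wrong key to the rack, turn the right one clockwise as far as it goes and leave it in the lock, then push the belt cover fully open by its rib. Leave the other things on the shelf where they are.

Things in the scene. Friction and masses are not known exactly. Their poses are not given: they have to be found in the camera images.
- tumbler: The rock tumbler, fixed. Origin on the shelf under the centre of its drive housing, a dark grey box 200 mm along x, 230 mm along y, with a flat deck 130 mm up. Roller bed and black barrel (top at 185 mm) lie on its +y side, y = 115 to 360 mm. A wrong key stops dead after 0.1 to 0.3 rad; forcing does not help: turn it back until its bit lies along the slot and draw it out.
- keyhole (a point): Centre of the keyhole at the deck's surface, 130 mm up; the tumbler's axes. A straight slot 40 mm along x, 12 mm along y in a plate 7 mm thick, edges bevelled 2.5 mm all round, above and below (45 by 17 mm at the surface). A key goes straight down, bit along the slot, until its collar rests on the deck; lifted more than 3 mm no key turns. A turned key cannot be drawn out.
- lock (a joint): Turn of the lock, in rad: 0 locked, grows to the stop at 1.15 as the right key turns it clockwise seen from above. It takes up the key after about 0.2 rad of play, so the key turns some 1.35 rad in all; drag only 0.06 N m. It stays where it is left. The cover is free from about 0.95.
- belt_cover (a joint): Travel of the belt cover, in m: 0 closed, grows to 0.090 fully open as it slides along the tumbler's +y; held shut by the lock; slides with about 2 N of friction once unlocked and stays where it is left.
- cover_rib (a point): Foot of the finger rib on the grey belt cover, in the middle of the rib, at the cover's upper surface (135 mm above the shelf). The rib stands 16 mm high, is 66 mm long along x and 8 mm thick along y; push its -y face towards +y. The cover's surface reaches 20 mm from here towards -y. The frame has the tumbler's axes.
- rack: Steel key rack, fixed: a level comb plate, top 78 mm up, 5 mm thick, 212 mm along y, x = -34 to 44 mm. Three slots at y = -75, 0, 75 mm, 16 mm wide, open at the -x edge, from x = -34 to 22 mm. A key hangs in a slot at x = 0, collar on the plate, bit below it along x; it is lifted straight up and let straight down. Origin on the shelf under the middle slot's key.
- key_a: T-handled steel key, 111 mm tall, about 0.15 kg, hanging upright on the rack. Origin at the centre of the bit's lower end, z up the shank. Bit: flat, 36 mm along x, 5 mm along y, z = 0 to 45 mm, a notch in each side edge at z = 12 to 23 mm. Shank 9 mm thick, collar 30 mm across, underside at z = 55 mm, 6 mm thick. Black handle bar 70 mm along x, 12 mm along y, z = 95 to 111 mm. Notches 11 mm deep.
- key_b: As key_a, but the notches at z = 23 to 34 mm: only their height tells the keys apart. A key works the same turned by half a turn.
- key_c: As key_a, but the notches at z = 34 to 45 mm. Which of the three turns the lock differs from time to time and cannot be seen from outside.
- grit_tub: Sealed teal plastic grit tub, 116 mm across, 118 mm tall; leave it alone. Origin under its centre.
- scoop: Stainless measuring scoop, cup 50 mm across and 30 mm tall with a handle reaching 128 mm towards its -x; leave it alone. Origin under the cup's centre.
- agate_slab: Banded agate slab, 96 mm across, 10 mm thick, lying flat; leave it alone. Origin under its centre.
- vial: Cork-topped glass vial, 28 mm across, 74 mm tall, standing; leave it alone. Origin under its centre.
- stone_bowl: White ceramic bowl, 100 mm across, 45 mm tall; leave it alone. Origin under its centre.
- brush: Hand brush lying flat, along its x; leave it alone.
Things that resemble listed ones, but are neither listed nor needed, are in the scene too. What is shaped like the key_a but brown or orange is not meant.

How it is judged:
By the outcome, as a careful person would: the job done as asked, in the order asked, and still so for the second after the job is handed in, with the robot touching nothing.
It also fails if it takes over 72 s, if anything falls off the work surface, if the arm or the gripper's body presses on something with over 40 N, if the wrist force passes 120 N, or if a joint passes its speed limit or range.

## Working session

There is one attempt and no reset: what is moved stays moved. The work goes in short steps, Python scripts to look and compute and a tool call to move; the robot and the scene stay as the last step left them, time stands still between calls to the robot, and variables do not carry over. Pictures are saved under pics/ and viewed, at most 10 in all, crops included, and the job is handed in when it is done.

Besides the shell and the picture viewer there is one more tool, called after ">>>" by a JSON object that holds its "op" and its "data", one argument or row to a line. drive_tool: Moves the arm, as the interface text tells. Its arguments: {"type":"object","properties":{"series":{"type":"array","items":{"type":"array","items":{"type":"number","minimum":-1,"maximum":1}}},"newtons":{"type":"number"}},"required":["series"]}

```bash
mkdir -p pics; ls
python3 - <<'E'
from plant import readout, grab_frame, camera_params, env
import cv2
for n in ("scene","top"):
    im=grab_frame(n); cv2.imwrite(f"pics/{n}0.png",cv2.cvtColor(im,cv2.COLOR_RGB2BGR)); print(n,camera_params(n))
o=readout.get_obs(); print(o)
E
```

```text
pics
scene {'fx': 420.7841817087867, 'fy': 420.7841817087867, 'cx': 248.79152304446313, 'cy': 194.03405199116477, 'dist': array([-0.05095599,  0.        ,  0.        ,  0.        ,  0.        ]), 'R': array([[ 0.80798622,  0.58905405, -0.01317553],
       [ 0.31832274, -0.45523186, -0.83152546],
       [-0.49581136,  0.66766704, -0.55533037]]), 't': array([-0.36719603, -0.14252007,  1.56263006])}
top {'fx': 369.08246410654897, 'fy': 369.08246410654897, 'cx': 253.15000018361096, 'cy': 194.76397476212745, 'dist': array([-0.06636056,  0.        ,  0.        ,  0.        ,  0.        ]), 'R': array([[-6.81623982e-03, -9.99976679e-01,  4.23701601e-04],
       [-9.94401290e-01,  6.73355329e-03, -1.05454890e-01],
       [ 1.05449578e-01, -1.14013524e-03, -9.94423997e-01]]), 't': array([-0.10363099,  0.53441143,  1.17580515])}
{'time_s': 0.1, 'qpos': array([ 9.69985614e-01,  3.42670307e-01,  1.52489680e+00, -1.80132718e-05,
        1.27535768e+00, -1.46009158e-01]), 'dq': array([-0.00090581, -0.00159003, -0.00307573,  0.001198  ,  0.00039773,
       -0.00116314]), 'joint_torque': array([ 2.19120891e-03, -4.32001984e+01, -2.44693941e+01,  7.20994477e-02,
        5.25442546e-02, -4.35633115e-05]), 'eef_pos': array([0.23043359, 0.47137621, 0.24511408]), 'tcp_rot': array([-2.34955259e-04,  2.25443370e-01,  9.74256046e-01, -6.23310214e-04]), 'force': array([ 0.3380678 , -0.07588178, -0.86897198]), 'ft_torque': array([ 0.03225569,  0.08302106, -0.02687364]), 'gripper_force': 0.0, 'opening': 0.09214216061076386}
```

View pics/scene0.png

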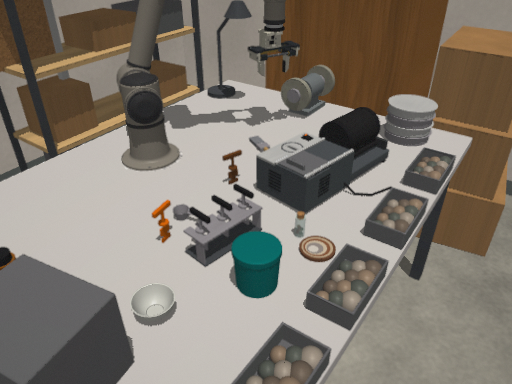

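View pics/top0.png

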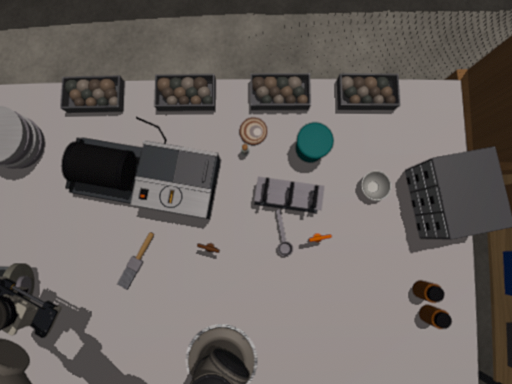

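Run:
```python
import cv2
t=cv2.imread("pics/top0.png"); cv2.imwrite("pics/tc.png",cv2.resize(t[138:222,130:330],None,fx=4,fy=4,interpolation=cv2.INTER_CUBIC))
s=cv2.imread("pics/scene0.png"); cv2.imwrite("pics/sc.png",cv2.resize(s[120:265,175:375],None,fx=4,fy=4,interpolation=cv2.INTER_CUBIC))
```

```text
(no output)
```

View pics/tc.png

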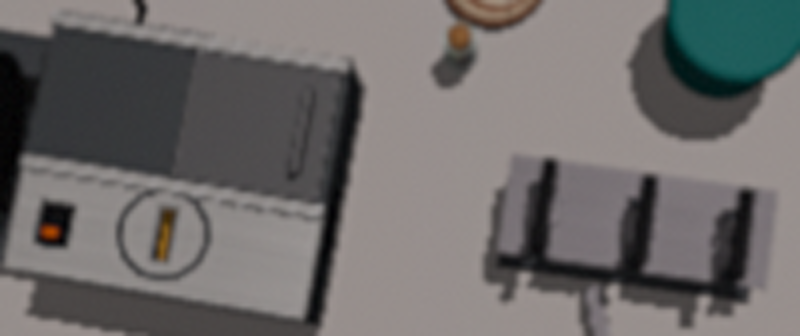

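View pics/sc.png

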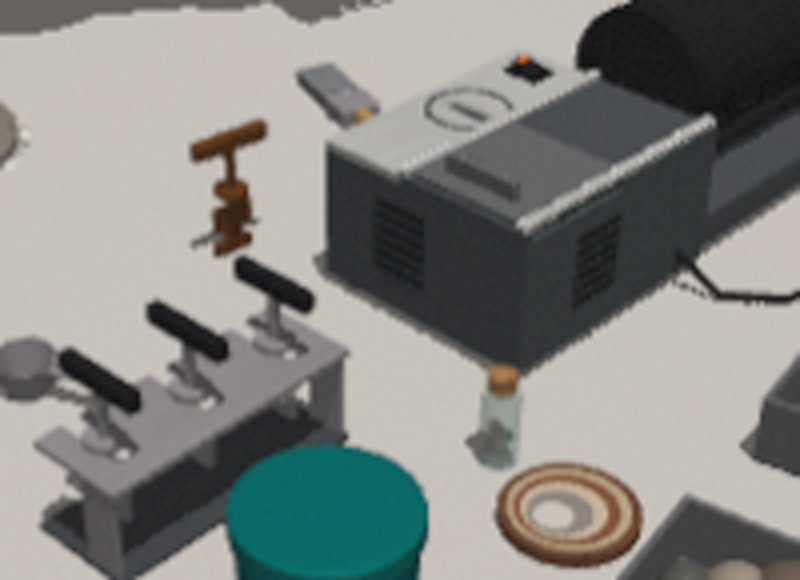

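Top view: the black keys hang on the rack at about (267,189), (292,193) and (316,198). The lookalikes are the orange key at (319,238) and the brown one at (208,248). The keyhole slot is inside the ring at (171,197), not the switch at (143,194), and the cover rib is at (205,171). The crops confirm that the three black-handled keys on the steel comb are the ones meant.

```bash
cat > h.py <<'E'
import numpy as np,cv2
from plant import readout, grab_frame, camera_params, env
def ray(n,uv,z):
    p=camera_params(n);K=np.array([[p['fx'],0,p['cx']],[0,p['fy'],p['cy']],[0,0,1]])
    u=cv2.undistortPoints(np.float64(uv).reshape(-1,1,2),K,p['dist']).reshape(-1,2)
    d=np.c_[u,np.ones(len(u))]@p['R'];c=-p['R'].T@p['t']
    return c+d*((z-c[2])/d[:,2])[:,None]
def blobs(m,n,off=(0,0),amin=8):
    k,l,s,c=cv2.connectedComponentsWithStats(m.astype(np.uint8))
    return [(s[i,4],c[i]+off,np.argwhere(l==i)[:,::-1]+np.array(off)) for i in range(1,k) if s[i,4]>=amin]
def line(P):
    q=P[:,:2]-P[:,:2].mean(0);w,v=np.linalg.eigh(q.T@q);return np.degrees(np.arctan2(v[1,1],v[0,1]))%180,np.sqrt(w/len(q))
E
python3 - <<'E'
from h import *
t=cv2.imread("pics/top0.png").astype(int);s=cv2.imread("pics/scene0.png").astype(int)
m=s.max(2)[180:225,185:262]<45
print("scene handles")
for a,c,p in blobs(m,"scene",(185,180)):
    P=ray("scene",p,.126);print(a,c.round(1),ray("scene",c,.126).round(4),line(P))
print("top dark rack")
m=t.max(2)[170:215,250:330]<40
for a,c,p in blobs(m,"top",(250,170)):
    print(a,c.round(1),ray("top",c,.126).round(4),line(ray("top",p,.126)),p.min(0),p.max(0))
print("slot by saturation")
m=(t.max(2)-t.min(2))[185:210,155:190]>40
for a,c,p in blobs(m,"top",(155,185),4):
    P=ray("top",p,.13);print(a,c.round(2),ray("top",c,.13).round(4),line(P),P.min(0).round(3),P.max(0).round(3))
print("deck bright")
m=t.min(2)[150:225,125:225]>150
for a,c,p in blobs(m,"top",(125,150),300):
    P=ray("top",p,.13);r=cv2.minAreaRect(P[:,:2].astype(np.float32)*1000);print(a,r);print(cv2.boxPoints(r).round(1).tolist())
print(t[196,160:185].tolist());print(t[150:152,300].tolist(),t[215,140:150].tolist())
print(s[150:152,280:300].max(2).tolist())
E
```

```text
scene handles
97 [243.1 190.9] [[ 0.5433 -0.145   0.126 ]] (np.float64(168.1383638108089), array([0.00510836, 0.02035355]))
106 [221.8 202.7] [[ 0.5315 -0.2204  0.126 ]] (np.float64(168.56210182754174), array([0.00486008, 0.02070554]))
115 [199.8 215.1] [[ 0.5207 -0.2934  0.126 ]] (np.float64(169.69727911023517), array([0.00467047, 0.02087505]))
10 [242.  223.7] [[ 0.6267 -0.2611  0.126 ]] (np.float64(34.73727817887732), array([0.00179044, 0.0041485 ]))
top dark rack
407 [287.9 199.8] [[ 0.5074 -0.2112  0.126 ]] (np.float64(83.92801304176125), array([0.02363929, 0.05823224])) [255 179] [317 212]
slot by saturation
30 [170.63 196.57] [[0.5192 0.1399 0.13  ]] (np.float64(170.22885839566555), array([0.00224872, 0.00972302])) [0.503 0.136 0.13 ] [0.536 0.145 0.13 ]
deck bright
[[87, 86, 89], [128, 129, 134], [137, 139, 143], [134, 136, 140], [135, 136, 140], [135, 137, 140], [136, 138, 142], [132, 133, 136], [108, 109, 112], [59, 66, 74], [23, 64, 90], [26, 88, 125], [48, 75, 96], [99, 104, 111], [130, 132, 136], [134, 136, 140], [134, 135, 140], [132, 134, 138], [135, 136, 140], [134, 136, 140], [121, 121, 125], [78, 78, 80], [91, 92, 93], [131, 131, 136], [137, 139, 143]]
[[49, 50, 5], [35, 36, 4]] [[68, 68, 72], [68, 69, 74], [68, 69, 73], [68, 69, 72], [70, 71, 75], [69, 70, 74], [69, 71, 74], [69, 70, 74], [70, 71, 75], [71, 72, 75]]
[[177, 174, 167, 138, 112, 121, 143, 159, 165, 173, 176, 175, 176, 162, 146, 130, 149, 172, 176, 186], [176, 176, 176, 175, 153, 138, 124, 141, 132, 144, 149, 148, 147, 162, 172, 176, 178, 187, 173, 173]]
```

Run:
```python
from h import *
t=cv2.imread("pics/top0.png").astype(int);s=cv2.imread("pics/scene0.png").astype(int)
for th in (18,24,30):
  m=t.max(2)[172:205,258:325]<th
  print(th)
  for a,c,p in blobs(m,"top",(258,172)): print(a,c.round(1),ray("top",c,.13).round(4)[0],p.min(0),p.max(0))
m=t.min(2)[150:225,125:225]>110
for a,c,p in blobs(m,"top",(125,150),300):
    P=ray("top",p,.13);r=cv2.minAreaRect(P[:,:2].astype(np.float32)*1000);print(a,r,cv2.boxPoints(r).round(0).tolist())
m=t.max(2)[184:212,157:186]<118; print("slot/ring top")
for a,c,p in blobs(m,"top",(157,184),6):
    P=ray("top",p,.13);print(a,c.round(2),ray("top",c,.13).round(4)[0],ray("top",(p.min(0)+p.max(0))/2,.13)[0].round(4),line(P)[0],p.min(0),p.max(0))
m=s.max(2)[138:156,278:306]<150; print("slot/ring scene")
for a,c,p in blobs(m,"scene",(278,138),4):
    P=ray("scene",p,.13);print(a,c.round(2),ray("scene",c,.13).round(4)[0],ray("scene",(p.min(0)+p.max(0))/2,.13)[0].round(4),line(P)[0],p.min(0),p.max(0))
m=t.max(2)[155:190,195:215]; print(m[5:32:4].tolist())
print("rib ends",ray("top",[[205.6+2.2,160],[203,182]],.15), ray("scene",[[286.5,159.5],[304.5,168.5]],.15))
```

```text
18
24
40 [264.8 191.6] [ 0.5322 -0.142   0.13  ] [263 179] [267 201]
42 [289.7 195. ] [ 0.5216 -0.2164  0.13  ] [287 183] [292 204]
33 [314.5 195.9] [ 0.5182 -0.2906  0.13  ] [313 187] [316 204]
30
67 [264.9 193.4] [ 0.5268 -0.1424  0.13  ] [262 179] [269 204]
59 [289.7 195. ] [ 0.5215 -0.2162  0.13  ] [286 183] [292 204]
47 [314.5 195.9] [ 0.5183 -0.2906  0.13  ] [312 186] [317 204]
764 ((548.6193237304688, 37.65792465209961), (224.7150421142578, 115.44562530517578), 0.12932690978050232) [[436.0, 95.0], [436.0, -20.0], [661.0, -20.0], [661.0, 96.0]]
1799 ((519.4811401367188, 140.65406799316406), (229.2413330078125, 85.6734848022461), 79.87875366210938) [[457.0, 35.0], [542.0, 20.0], [582.0, 246.0], [497.0, 261.0]]
391 ((464.3825988769531, 200.03245544433594), (155.1189422607422, 53.87836456298828), 89.78045654296875) [[437.0, 123.0], [491.0, 122.0], [492.0, 277.0], [438.0, 278.0]]
slot/ring top
138 [170.89 196.46] [0.5195 0.1391 0.13  ] [0.5209 0.1403 0.13  ] 92.6976850794717 [159 185] [182 207]
68 [170.53 195.62] [0.522  0.1403 0.13  ] [0.5209 0.1403 0.13  ] 167.7774607111592 [167 
[... 675 characters left out ...]
 81, 80, 80, 78, 78, 75, 71, 79, 81, 81, 81, 81, 75], [79, 80, 80, 79, 80, 80, 80, 81, 80, 75, 71, 75, 65, 64, 77, 81, 82, 83, 78, 64], [78, 80, 80, 80, 79, 80, 80, 80, 75, 72, 79, 75, 62, 76, 82, 82, 81, 72, 59, 53], [79, 79, 79, 80, 80, 80, 81, 76, 72, 79, 74, 59, 74, 81, 82, 81, 76, 68, 59, 44], [80, 80, 79, 80, 80, 80, 78, 75, 77, 76, 61, 68, 79, 82, 81, 82, 74, 64, 49, 29], [80, 80, 79, 80, 81, 80, 71, 62, 68, 64, 64, 79, 80, 81, 82, 77, 62, 53, 30, 18], [79, 78, 80, 80, 80, 79, 80, 79, 81, 81, 81, 81, 82, 81, 73, 61, 54, 36, 19, 19]]
rib ends [[0.62534603 0.02662978 0.15      ]
 [0.55959029 0.04032156 0.15      ]] [[0.56954448 0.03086498 0.15      ]
 [0.63798444 0.01564238 0.15      ]]
```

```bash
cat >> h.py <<'E'
from scipy.spatial.transform import Rotation as Ro
def row(x,y,z,ang):
    o=readout.get_obs();q=o['tcp_rot'];R=Ro.from_quat([q[1],q[2],q[3],q[0]])
    a=np.radians(ang);T=Ro.from_matrix(np.array([[np.sin(a),np.cos(a),0],[-np.cos(a),np.sin(a),0],[0,0,-1]]))
    d=R.inv().apply(np.array([x,y,z])-o['eef_pos'])/.25
    w=(R.inv()*T).as_rotvec()/np.radians(120)
    print("row",d.round(4).tolist(),w.round(4).tolist())
E
python3 -c "
from h import *
row(.386,.164,.27,73);row(.541,-.144,.27,81.3)"
```

```text
Traceback (most recent call last):
  File "h.py", line 16, in row
    a=np.radians(ang);T=Ro.from_matrix(np.array([[np.sin(a),np.cos(a),0],[-np.cos(a),np.sin(a),0],[0,0,-1]]))
                        ~~~~~~~~~~~~~~^^^^^^^^^^^^^^^^^^^^^^^^^^^^^^^^^^^^^^^^^^^^^^^^^^^^^^^^^^^^^^^^^^^^^^^
  File "scipy/spatial/transform/_rotation.pyx", line 1143, in scipy.spatial.transform._rotation.Rotation.from_matrix
ValueError: Non-positive determinant (left-handed or null coordinate frame) in rotation matrix 0: [[ 0.95630476  0.2923717   0.        ]
 [-0.2923717   0.95630476  0.        ]
 [ 0.          0.         -1.        ]].
```

```bash
sed -i 's/\[\[np.sin(a),np.cos(a),0\],\[-np.cos(a)/[[-np.sin(a),np.cos(a),0],[np.cos(a)/' h.py
python3 -c "
from h import *
row(.386,.164,.27,73);row(.541,-.144,.27,81.3)"
```

```text
row [-1.0991, -0.8313, -0.0986] [-0.0006, -0.0001, -0.0755]
row [-2.1973, -1.6657, -0.0977] [-0.0006, -0.0002, -0.1446]
```

>>> {"op": "drive_tool", "data": {
  "series": [
    [-0.5,-0.38,-0.1,0,0,-0.07,-0.3],
    [-1,-0.76,-0.1,0,0,-0.1446,-0.3],
    [-1,-0.76,-0.1,0,0,-0.1446,-0.3],
    [-1,-0.76,-0.1,0,0,-0.1446,-0.3],
    [-1,-0.76,-0.1,0,0,-0.1446,-0.3],
    [-1,-0.76,-0.1,0,0,-0.1446,-0.3],
    [-1,-0.76,-0.1,0,0,-0.1446,-0.3]
  ],
  "newtons": 30
}}

```text
time_s: 0.98
eef_pos: [0.3716, 0.1911, 0.2705]
tcp_rot: [-0.0, 0.077, 0.997, 0.0]
force: [-0.8, 0.8, 0.5]
opening: 0.0326
gripper_force: 0.0
```

```bash
python3 -c "
from h import *
row(.541,-.144,.22,81.3)"
```

```text
row [-0.8748, -1.2213, 0.201] [0.0001, -0.0004, -0.0008]
```

>>> {"op": "drive_tool", "data": {
  "series": [
    [-0.7,-1,0,0,0,0,-0.3],
    [-0.7,-1,0,0,0,0,-0.3],
    [-0.7,-1,0,0,0,0,-0.3],
    [-0.7,-1,0,0,0,0,-0.3],
    [-0.7,-1,0,0,0,0,-0.3],
    [-0.7,-1,0,0,0,0,-0.3],
    [-0.7,-1,0,0,0,0,-0.3]
  ]
}}

```text
time_s: 1.85
eef_pos: [0.5067, -0.0804, 0.2702]
tcp_rot: [-0.001, 0.075, 0.997, 0.001]
force: [-0.7, 0.2, -0.5]
opening: 0.0321
gripper_force: 0.0
```

```bash
python3 -c "
from h import *
row(.541,-.144,.18,81.3)"
```

```text
row [-0.1743, -0.2313, 0.3601] [0.0005, -0.0007, 0.0009]
```

>>> {"op": "drive_tool", "data": {
  "series": [
    [-0.174,-0.231,0.3,0,0,0,-0.3],
    [-0.174,-0.231,0.36,0,0,0,-0.3],
    [-0.174,-0.231,0.36,0,0,0,-0.3]
  ]
}}

```text
time_s: 2.22
eef_pos: [0.5397, -0.1443, 0.1772]
tcp_rot: [-0.004, 0.075, 0.997, 0.001]
force: [0.2, -0.6, 1.0]
opening: 0.032
gripper_force: 0.0
```

Run:
```python
from h import *
s=cv2.cvtColor(grab_frame("scene"),cv2.COLOR_RGB2BGR);t=cv2.cvtColor(grab_frame("top"),cv2.COLOR_RGB2BGR)
r=lambda i,f:cv2.resize(i,None,fx=f,fy=f,interpolation=cv2.INTER_CUBIC)
cv2.imwrite("pics/s1.png",np.hstack([r(s[130:230,190:290],4),r(t[150:250,220:320],4)]))
row(.541,-.144,.126,81.3)
```

```text
row [0.0005, 0.0003, 0.2209] [0.0003, -0.0002, 0.0009]
```

View pics/s1.png

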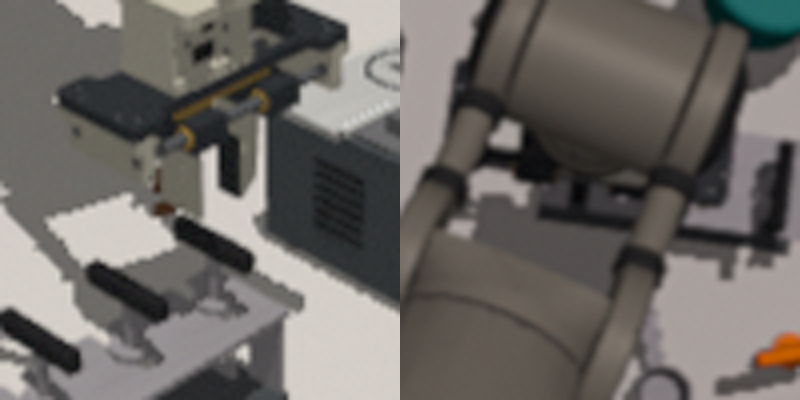

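Scene crop: the open fingers, with tips at about (178,210) and (240,192), straddle the first key's bar centred at (213,243). I'll descend and grip.

>>> {"op": "drive_tool", "data": {
  "series": [
    [0,0,0.15,0,0,0,-0.3],
    [0,0,0.22,0,0,0,-0.3],
    [0,0,0.22,0,0,0,-1],
    [0,0,0.22,0,0,0,-1],
    [0,0,0.22,0,0,0,-1],
    [0,0,0.22,0,0,0,-1]
  ]
}}

```text
time_s: 3.08
eef_pos: [0.5421, -0.146, 0.1276]
tcp_rot: [0.002, 0.076, 0.997, -0.0]
force: [0.6, 2.3, 7.2]
opening: 0.0116
gripper_force: 30.0
```

Run:
```python
from h import *
o=readout.get_obs();print(o['eef_pos'],o['force'])
row(.541,-.144,.27,81.3)
```

```text
[ 0.54209479 -0.14602768  0.12763165] [0.58027034 2.26954593 7.16632081]
row [0.0037, 0.0073, -0.5695] [-0.0001, 0.0016, -0.0]
```

>>> {"op": "drive_tool", "data": {
  "series": [
    [0,0,-0.2,0,0,0,-1],
    [0,0,-0.4,0,0,0,-1],
    [0,0,-0.57,0,0,0,-1],
    [0,0,-0.57,0,0,0,-1]
  ]
}}

```text
time_s: 3.58
eef_pos: [0.5425, -0.1467, 0.2724]
tcp_rot: [0.004, 0.076, 0.997, -0.001]
force: [0.4, 0.5, -1.8]
opening: 0.0114
gripper_force: 30.0
```

Run:
```python
from h import *
o=readout.get_obs();print(o['eef_pos'],o['force'],o['opening'])
row(.5235,.138,.27,79.9)
```

```text
[ 0.54250711 -0.14668964  0.2724269 ] [ 0.41026778  0.51106317 -1.80916411] 0.01139535555798228
row [0.2476, 1.1141, 0.0055] [-0.0009, 0.0038, 0.0116]
```

>>> {"op": "drive_tool", "data": {
  "series": [
    [0.11,0.2,0,0,0,0.0116,-1],
    [0.11,0.5,0,0,0,0.0116,-1],
    [0.24,1,0,0,0,0.0116,-1],
    [0.24,1,0,0,0,0.0116,-1],
    [0.24,1,0,0,0,0.0116,-1],
    [0.24,1,0,0,0,0.0116,-1],
    [0.24,1,0,0,0,0.0116,-1]
  ]
}}

```text
time_s: 4.45
eef_pos: [0.5198, 0.1087, 0.2678]
tcp_rot: [-0.0, 0.089, 0.996, -0.0]
force: [0.4, 0.3, -1.2]
opening: 0.0115
gripper_force: 30.0
```

Run:
```python
from h import *
o=readout.get_obs();print(o['eef_pos'],o['force'],o['opening'])
row(.5235,.138,.247,79.9)
```

```text
[0.51976738 0.10868033 0.26777161] [ 0.36479442  0.28092176 -1.22950979] 0.01147087758896045
row [0.006, 0.1181, 0.083] [-0.0003, -0.0003, -0.0006]
```

>>> {"op": "drive_tool", "data": {
  "series": [
    [0.006,0.118,0.08,0,0,0,-1],
    [0.006,0.118,0.08,0,0,0,-1],
    [0.006,0.118,0.08,0,0,0,-1]
  ]
}}

```text
time_s: 4.82
eef_pos: [0.5237, 0.1379, 0.2484]
tcp_rot: [0.0, 0.089, 0.996, -0.0]
force: [0.7, 0.0, -1.9]
opening: 0.0118
gripper_force: 30.0
```

Run:
```python
from h import *
s=cv2.cvtColor(grab_frame("scene"),cv2.COLOR_RGB2BGR)
cv2.imwrite("pics/s2.png",cv2.resize(s[95:170,250:350],None,fx=8,fy=8,interpolation=cv2.INTER_CUBIC))
print(readout.get_obs()['eef_pos'])
```

```text
[0.52376707 0.1380285  0.24867267]
```

View pics/s2.png

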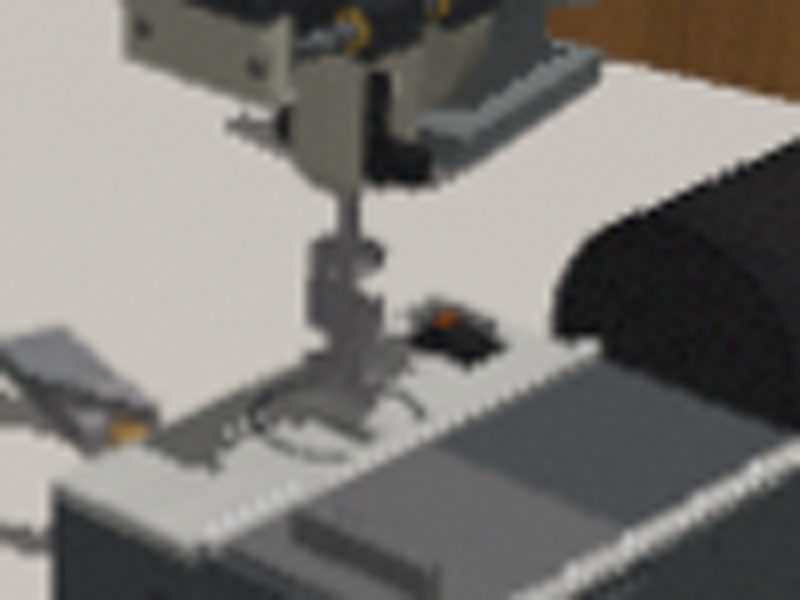

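Scene crop: the key hangs upright over the ring. Its shank is at about crop (347,215) and the slot end shows at (350,430), so it is nearly centred. I'll measure the residual numerically.

Run:
```python
from h import *
p=camera_params("scene");K=np.array([[p['fx'],0,p['cx']],[0,p['fy'],p['cy']],[0,0,1.]])
pr=lambda X:cv2.projectPoints(np.float64([X]),cv2.Rodrigues(p['R'])[0],p['t'],K,p['dist'])[0].ravel()
for z in (.13,.198,.23): print(z,"hole",pr([.5257,.1364,z]),"tcp",pr([.5237,.1379,z]))
s=cv2.cvtColor(grab_frame("scene"),cv2.COLOR_RGB2GRAY).astype(int)
for r in range(116,144,2): print(r,s[r,283:302].tolist())
```

```text
0.13 hole [292.1291606  147.77748581] tcp [291.83108549 147.42804102]
0.198 hole [293.08143714 127.93874669] tcp [292.77316427 127.61031338]
0.23 hole [293.54499658 118.20926004] tcp [293.23172112 117.89183447]
116 [195, 195, 196, 181, 132, 95, 91, 93, 94, 98, 98, 96, 48, 20, 24, 19, 22, 25, 22]
118 [197, 195, 196, 196, 195, 180, 151, 124, 97, 89, 93, 96, 127, 127, 117, 125, 138, 125, 116]
120 [196, 195, 196, 196, 195, 194, 196, 194, 195, 125, 84, 81, 180, 196, 194, 196, 195, 196, 195]
122 [196, 195, 197, 196, 195, 197, 197, 195, 194, 116, 79, 79, 179, 195, 195, 195, 194, 196, 196]
124 [195, 196, 195, 196, 195, 187, 173, 133, 120, 87, 77, 76, 113, 140, 181, 196, 196, 195, 196]
126 [195, 196, 197, 196, 196, 151, 91, 75, 73, 76, 76, 76, 73, 74, 75, 146, 190, 195, 196]
128 [195, 196, 195, 195, 194, 164, 97, 73, 75, 77, 79, 103, 108, 113, 131, 187, 197, 196, 194]
130 [195, 196, 195, 196, 194, 133, 82, 75, 73, 74, 77, 92, 160, 183, 194, 195, 195, 196, 194]
132 [196, 196, 196, 196, 196, 119, 74, 74, 74, 73, 73, 74, 84, 106, 101, 181, 195, 193, 183]
134 [196, 196, 196, 196, 194, 119, 73, 73, 74, 76, 74, 76, 81, 78, 89, 177, 165, 159, 112]
136 [195, 196, 196, 195, 195, 182, 157, 116, 83, 73, 74, 76, 79, 83, 98, 149, 157, 155, 100]
138 [196, 197, 196, 196, 187, 137, 135, 121, 87, 76, 79, 79, 82, 87, 89, 93, 94, 95, 74]
140 [195, 189, 181, 168, 135, 88, 75, 74, 73, 74, 78, 75, 86, 92, 94, 95, 95, 94, 144]
142 [128, 100, 84, 78, 82, 69, 73, 77, 77, 81, 82, 78, 87, 107, 99, 117, 131, 171, 179]
```

>>> {"op": "drive_tool", "data": {
  "series": [
    [0,0,0.04,0,0,0,-1],
    [0,0,0.06,0,0,0,-1],
    [0,0,0.08,0,0,0,-1],
    [0,0,0.1,0,0,0,-1],
    [0,0,0.12,0,0,0,-1],
    [0,0,0.12,0,0,0,-1]
  ]
}}

```text
time_s: 5.68
eef_pos: [0.5232, 0.1394, 0.2178]
tcp_rot: [-0.0, 0.088, 0.996, -0.0]
force: [-0.9, 0.2, -1.5]
opening: 0.0115
gripper_force: 30.0
```

>>> {"op": "drive_tool", "data": {
  "series": [
    [0,0,0.04,0,0,0,-1],
    [0,0,0.08,0,0,0,-1],
    [0,0,0.12,0,0,0,-1],
    [0,0,0.15,0,0,0,-1],
    [0,0,0.15,0,0,0,-1]
  ]
}}

```text
time_s: 6.3
eef_pos: [0.5233, 0.1394, 0.1802]
tcp_rot: [-0.0, 0.088, 0.996, -0.0]
force: [-0.4, 0.0, -1.4]
opening: 0.0116
gripper_force: 30.0
```

>>> {"op": "drive_tool", "data": {
  "series": [
    [0,0,0.006,0,0,0.03,-1],
    [0,0,0.006,0,0,0.06,-1],
    [0,0,0.006,0,0,0.09,-1],
    [0,0,0.006,0,0,0.11,-1],
    [0,0,0.006,0,0,0.11,-1]
  ]
}}

```text
time_s: 6.92
eef_pos: [0.5237, 0.1395, 0.1796]
tcp_rot: [0.001, 0.202, 0.979, 0.0]
force: [-0.3, 0.7, 0.9]
opening: 0.0121
gripper_force: 30.0
```

Run:
```python
from h import *
o=readout.get_obs();print(o['eef_pos'],o['force'],o['ft_torque'],o['opening'])
row(.5235,.1395,.18,79.9)
```

```text
[0.52371239 0.13952124 0.17957634] [-0.31343598  0.74747217  0.86316356] [ 0.19536001 -0.12017186 -0.00770545] 0.012058275396064137
row [0.0007, -0.0004, -0.0017] [0.0003, 0.0005, -0.1098]
```

>>> {"op": "drive_tool", "data": {
  "series": [
    [0,0,0,0,0,0.02,-1],
    [0,0,0,0,0,0.04,-1],
    [0,0,0,0,0,0.055,-1],
    [0,0,0,0,0,0.055,-1]
  ]
}}

```text
time_s: 7.42
eef_pos: [0.5237, 0.1396, 0.1796]
tcp_rot: [0.001, 0.257, 0.966, 0.0]
force: [1.1, 1.6, 2.0]
opening: 0.0125
gripper_force: 31.3
```

Run:
```python
from h import *
o=readout.get_obs();print(o['eef_pos'],o['force'],o['ft_torque'],o['opening'])
row(.5235,.1395,.18,79.9)
```

```text
[0.52368126 0.13957266 0.17959686] [1.055487   1.64164461 2.03797173] [ 0.22099844 -0.06521453  0.68258202] 0.012468380157089523
row [0.0005, -0.0006, -0.0016] [0.0003, 0.0005, -0.1644]
```

Torque is 0.68 N·m at 0.34 rad, so this key is wrong. I'll turn it back and draw it out.

>>> {"op": "drive_tool", "data": {
  "series": [
    [0,0,0,0,0,-0.06,-1],
    [0,0,0,0,0,-0.12,-1],
    [0,0,0,0,0,-0.164,-1],
    [0,0,0,0,0,-0.164,-1],
    [0,0,0,0,0,-0.164,-1],
    [0,0,-0.03,0,0,-0.164,-1],
    [0,0,-0.06,0,0,-0.164,-1],
    [0,0,-0.09,0,0,-0.164,-1],
    [0,0,-0.09,0,0,-0.164,-1]
  ]
}}

```text
time_s: 8.55
eef_pos: [0.5235, 0.1394, 0.2024]
tcp_rot: [0.0, 0.089, 0.996, 0.0]
force: [-0.2, 0.3, -2.3]
opening: 0.0114
gripper_force: 30.0
```

Run:
```python
from h import *
o=readout.get_obs();print(o['eef_pos'],o['force'],o['ft_torque'],o['opening'])
row(.5425,-.1465,.27,81.3)
```

```text
[0.52350629 0.13943036 0.20238025] [-0.15356135  0.34539396 -2.2843527 ] [0.01189643 0.050777   0.0256549 ] 0.01141780710568766
row [-0.278, -1.112, -0.2707] [0.0002, 0.0004, -0.0127]
```

>>> {"op": "drive_tool", "data": {
  "series": [
    [0,0,-0.14,0,0,0,-1],
    [0,0,-0.27,0,0,0,-1],
    [-0.03,-0.1,-0.27,0,0,-0.0127,-1],
    [-0.15,-0.6,-0.27,0,0,-0.0127,-1],
    [-0.25,-1,-0.27,0,0,-0.0127,-1],
    [-0.25,-1,-0.27,0,0,-0.0127,-1],
    [-0.25,-1,-0.27,0,0,-0.0127,-1],
    [-0.25,-1,-0.27,0,0,-0.0127,-1],
    [-0.25,-1,-0.27,0,0,-0.0127,-1]
  ]
}}

```text
time_s: 9.68
eef_pos: [0.5403, -0.1172, 0.2689]
tcp_rot: [-0.0, 0.076, 0.997, 0.0]
force: [0.5, 0.2, -2.6]
opening: 0.0116
gripper_force: 30.0
```

Run:
```python
from h import *
o=readout.get_obs();print(o['eef_pos'],o['force'],o['ft_torque'],o['opening'])
row(.5422,-.1468,.20,81.3)
```

```text
[ 0.54032461 -0.11721873  0.2688914 ] [ 0.47418692  0.24859593 -2.55284571] [ 0.01104728 -0.05827378  0.01119446] 0.011579883932427733
row [-0.0255, -0.116, 0.2755] [0.0004, -0.0004, -0.0001]
```

>>> {"op": "drive_tool", "data": {
  "series": [
    [-0.0255,-0.116,0.05,0,0,0,-1],
    [-0.0255,-0.116,0.18,0,0,0,-1],
    [-0.0255,-0.116,0.275,0,0,0,-1],
    [-0.0255,-0.116,0.275,0,0,0,-1],
    [-0.0255,-0.116,0.275,0,0,0,-1]
  ]
}}

```text
time_s: 10.3
eef_pos: [0.5431, -0.1466, 0.2016]
tcp_rot: [0.001, 0.075, 0.997, -0.0]
force: [0.9, 0.9, -1.1]
opening: 0.0117
gripper_force: 30.0
```

Run:
```python
from h import *
row(.5422,-.1468,.15,81.3)
row(.5422,-.1468,.128,81.3)
```

```text
row [0.0037, -0.0013, 0.2065] [-0.0001, 0.0008, 0.0007]
row [0.0039, -0.0013, 0.2945] [-0.0001, 0.0008, 0.0007]
```

>>> {"op": "drive_tool", "data": {
  "series": [
    [0.0035,0,0.08,0,0,0,-1],
    [0.0035,0,0.15,0,0,0,-1],
    [0.0035,0,0.21,0,0,0,-1],
    [0.0035,0,0.26,0,0,0,-1],
    [0.0035,0,0.285,0,0,0,-1],
    [0.0035,0,0.285,0,0,0,-1]
  ]
}}

```text
time_s: 11.05
eef_pos: [0.5416, -0.1472, 0.129]
tcp_rot: [-0.0, 0.076, 0.997, 0.0]
force: [0.7, -0.5, -1.1]
opening: 0.0118
gripper_force: 30.0
```

>>> {"op": "drive_tool", "data": {
  "series": [
    [0,0,0.006,0,0,0,-1],
    [0,0,0.006,0,0,0,-0.3],
    [0,0,0.006,0,0,0,-0.3],
    [0,0,0.006,0,0,0,-0.3],
    [0,0,-0.1,0,0,0,-0.3],
    [0,0,-0.21,0,0,0,-0.3],
    [0,0,-0.21,0,0,0,-0.3],
    [0,-0.15,-0.21,0,0,0,-0.3],
    [0,-0.3,-0.21,0,0,0,-0.3],
    [0,-0.3,-0.21,0,0,0,-0.3],
    [0,-0.3,-0.21,0,0,0,-0.3]
  ]
}}

```text
time_s: 12.42
eef_pos: [0.5299, -0.2209, 0.1807]
tcp_rot: [-0.001, 0.076, 0.997, 0.001]
force: [0.6, 0.2, -0.3]
opening: 0.0321
gripper_force: 0.0
```

Run:
```python
from h import *
s=cv2.cvtColor(grab_frame("scene"),cv2.COLOR_RGB2BGR)
cv2.imwrite("pics/s3.png",cv2.resize(s[140:240,185:285],None,fx=5,fy=5,interpolation=cv2.INTER_CUBIC))
si=s.astype(int);m=si.max(2)[180:225,185:262]<45
for a,c,p in blobs(m,"scene",(185,180)): print(a,c.round(1),ray("scene",c,.126).round(4))
row(.5308,-.2206,.1275,81.3)
```

```text
36 [226.1 183.8] [[ 0.4835 -0.143   0.126 ]]
97 [242.8 191.3] [[ 0.5438 -0.1471  0.126 ]]
116 [222.  202.7] [[ 0.5318 -0.2203  0.126 ]]
129 [199.6 214.9] [[ 0.5198 -0.2931  0.126 ]]
row [-0.0033, -0.0001, 0.2139] [0.0004, -0.0006, 0.0002]
```

View pics/s3.png

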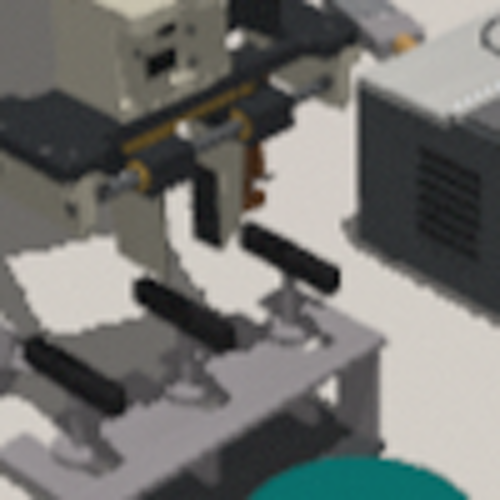

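The crop shows key 1 hanging upright again at about (290,257), with the fingers over the middle key at (185,312). I'll grip that one next.

>>> {"op": "drive_tool", "data": {
  "series": [
    [-0.003,0.001,0.12,0,0,0,-0.3],
    [-0.003,0.001,0.214,0,0,0,-0.3],
    [-0.003,0.001,0.214,0,0,0,-0.3],
    [-0.003,0.001,0.214,0,0,0,-1],
    [-0.003,0.001,0.214,0,0,0,-1],
    [-0.003,0.001,0.214,0,0,0,-1],
    [-0.003,0.001,0.214,0,0,0,-1]
  ]
}}

```text
time_s: 13.35
eef_pos: [0.5315, -0.2214, 0.1292]
tcp_rot: [0.001, 0.076, 0.997, -0.0]
force: [0.9, 1.4, 4.4]
opening: 0.0115
gripper_force: 30.0
```

>>> {"op": "drive_tool", "data": {
  "series": [
    [0,0,-0.2,0,0,0,-1],
    [0,0,-0.4,0,0,0,-1],
    [0,0,-0.57,0,0,0,-1],
    [0,0,-0.57,0,0,0,-1],
    [0.1,0.3,-0.57,0,0,0.0116,-1],
    [0.1,0.6,-0.57,0,0,0.0116,-1],
    [0.2,0.9,-0.57,0,0,0.0116,-1],
    [0.2,0.9,-0.57,0,0,0.0116,-1],
    [0.2,0.9,-0.57,0,0,0.0116,-1],
    [0.2,0.9,-0.57,0,0,0.0116,-1]
  ]
}}

```text
time_s: 14.6
eef_pos: [0.5153, 0.0083, 0.2697]
tcp_rot: [-0.001, 0.088, 0.996, -0.0]
force: [0.8, -0.6, -1.3]
opening: 0.0117
gripper_force: 30.0
```

Run:
```python
from h import *
o=readout.get_obs();print(o['eef_pos'],o['force'],o['ft_torque'],o['opening'])
row(.5235,.1394,.248,79.9)
```

```text
[0.51531794 0.00832406 0.26973328] [ 0.79826927 -0.63163337 -1.3164956 ] [0.01935858 0.03998673 0.0192682 ] 0.011664649973368468
row [0.0593, 0.522, 0.0867] [-0.0003, -0.0008, 0.0003]
```

>>> {"op": "drive_tool", "data": {
  "series": [
    [0.056,0.25,0,0,0,0,-1],
    [0.056,0.52,0.04,0,0,0,-1],
    [0.056,0.522,0.08,0,0,0,-1],
    [0.056,0.522,0.08,0,0,0,-1],
    [0.056,0.522,0.08,0,0,0,-1],
    [0.056,0.522,0.08,0,0,0,-1]
  ]
}}

```text
time_s: 15.35
eef_pos: [0.525, 0.1382, 0.2512]
tcp_rot: [0.0, 0.089, 0.996, 0.0]
force: [0.4, 0.0, -1.1]
opening: 0.0117
gripper_force: 30.0
```

>>> {"op": "drive_tool", "data": {
  "series": [
    [0,0,0.03,0,0,0,-1],
    [0,0,0.06,0,0,0,-1],
    [0,0,0.08,0,0,0,-1],
    [0,0,0.1,0,0,0,-1],
    [0,0,0.12,0,0,0,-1],
    [0,0,0.12,0,0,0,-1]
  ]
}}

```text
time_s: 16.1
eef_pos: [0.5245, 0.1397, 0.2202]
tcp_rot: [-0.0, 0.088, 0.996, -0.0]
force: [-0.6, -0.1, -0.8]
opening: 0.012
gripper_force: 30.0
```

Run:
```python
from h import *
o=readout.get_obs();print(o['eef_pos'],o['force'],o['ft_torque'],o['opening'])
row(.5235,.1394,.181,79.9)
```

```text
[0.52446599 0.13970234 0.22023447] [-0.62182931 -0.0882235  -0.75677962] [ 0.02714321 -0.05948675  0.01639175] 0.0120106370324686
row [0.0035, -0.0018, 0.1569] [-0.0001, -0.0004, 0.0002]
```

Key 2 entered the slot cleanly. I'll seat it and turn by about 0.35 rad.

>>> {"op": "drive_tool", "data": {
  "series": [
    [0,0,0.04,0,0,0,-1],
    [0,0,0.08,0,0,0,-1],
    [0,0,0.12,0,0,0,-1],
    [0,0,0.155,0,0,0,-1],
    [0,0,0.16,0,0,0,-1],
    [0,0,0.16,0,0,0.03,-1],
    [0,0,0.16,0,0,0.06,-1],
    [0,0,0.16,0,0,0.09,-1],
    [0,0,0.16,0,0,0.11,-1],
    [0,0,0.16,0,0,0.13,-1],
    [0,0,0.16,0,0,0.15,-1],
    [0,0,0.16,0,0,0.164,-1],
    [0,0,0.16,0,0,0.164,-1]
  ]
}}

```text
time_s: 17.73
eef_pos: [0.5246, 0.1393, 0.181]
tcp_rot: [0.0, 0.257, 0.966, -0.0]
force: [-2.5, -2.5, 4.9]
opening: 0.0118
gripper_force: 30.0
```

Run:
```python
from h import *
o=readout.get_obs();print(o['eef_pos'],o['force'],o['ft_torque'],o['opening'])
row(.5235,.1394,.181,79.9)
```

```text
[0.5246313  0.13934778 0.18101485] [-2.54778668 -2.54072877  4.89284679] [-0.57183074  0.47753457  0.13289648] 0.011750070999778778
row [0.004, -0.0021, 0.0001] [-0.0002, 0.0002, -0.1638]
```

>>> {"op": "drive_tool", "data": {
  "series": [
    [0,0,0,0,0,0.03,-1],
    [0,0,0,0,0,0.06,-1],
    [0,0,0,0,0,0.06,-1]
  ]
}}

```text
time_s: 18.1
eef_pos: [0.5245, 0.1393, 0.181]
tcp_rot: [0.0, 0.317, 0.948, -0.0]
force: [-2.2, -3.3, 7.6]
opening: 0.0119
gripper_force: 30.0
```

Run:
```python
from h import *
o=readout.get_obs();print(o['eef_pos'],o['force'],o['ft_torque'],o['opening'])
row(.5235,.1394,.181,79.9-77.4)
```

```text
[0.52453485 0.13925428 0.18103287] [-2.20625984 -3.25010586  7.64244632] [-0.72377524  0.62381007  0.08269372] 0.01190923591572839
row [0.0037, -0.002, 0.0001] [-0.0002, 0.0003, 0.4212]
```

Torque stays at drag level past 0.45 rad, so key 2 is the right one. I'll turn it to the stop.

>>> {"op": "drive_tool", "data": {
  "series": [
    [0,0,-0.001,0,0,0.06,-1],
    [0,0,-0.001,0,0,0.12,-1],
    [0,0,-0.001,0,0,0.18,-1],
    [0,0,-0.001,0,0,0.24,-1],
    [0,0,-0.001,0,0,0.3,-1],
    [0,0,-0.001,0,0,0.35,-1],
    [0,0,-0.001,0,0,0.39,-1],
    [0,0,-0.001,0,0,0.41,-1],
    [0,0,-0.001,0,0,0.425,-1],
    [0,0,-0.001,0,0,0.425,-1]
  ]
}}

```text
time_s: 19.35
eef_pos: [0.5232, 0.1393, 0.1812]
tcp_rot: [-0.001, 0.694, 0.72, -0.001]
force: [-7.6, -2.9, 9.1]
opening: 0.0118
gripper_force: 30.0
```

Run:
```python
from h import *
o=readout.get_obs();print(o['eef_pos'],o['force'],o['ft_torque'],o['opening'])
row(.5235,.1394,.181,79.9-77.4)
```

```text
[0.52320764 0.13932075 0.18116741] [-7.55153461 -2.88790732  9.10000578] [-0.80544873  1.62723626  0.11988053] 0.01177398210427904
row [0.0003, 0.0012, 0.0007] [-0.0016, 0.0004, -0.0036]
```

Torque is still only 0.12, so I'll go on in small steps until the stop shows.

>>> {"op": "drive_tool", "data": {
  "series": [
    [0,0,-0.001,0,0,0.015,-1],
    [0,0,-0.001,0,0,0.03,-1],
    [0,0,-0.001,0,0,0.04,-1],
    [0,0,-0.001,0,0,0.04,-1]
  ]
}}

```text
time_s: 19.85
eef_pos: [0.5231, 0.1395, 0.1812]
tcp_rot: [-0.001, 0.724, 0.69, -0.002]
force: [-6.7, -2.0, 7.7]
opening: 0.0119
gripper_force: 30.2
```

Run:
```python
from h import *
o=readout.get_obs();print(o['eef_pos'],o['force'],o['ft_torque'],o['opening'])
row(.5235,.1394,.181,79.9-77.4)
```

```text
[0.52308317 0.13949864 0.18119912] [-6.74241789 -2.033268    7.66529856] [-0.57362543  1.5407785   0.41219654] 0.011850234781168202
row [-0.0003, 0.0017, 0.0008] [-0.0017, 0.0003, -0.0433]
```

Torque has risen to 0.41, which is the stop at about 1.44 rad of hand turn. I'll release and retreat upward.

>>> {"op": "drive_tool", "data": {
  "series": [
    [0,0,-0.001,0,0,0,-0.3],
    [0,0,-0.001,0,0,0,-0.3],
    [0,0,-0.001,0,0,0,-0.3],
    [0,0,-0.1,0,0,0,-0.3],
    [0,0,-0.3,0,0,0,-0.3],
    [0,0,-0.3,0,0,0,-0.3]
  ]
}}

```text
time_s: 20.6
eef_pos: [0.5267, 0.14, 0.2601]
tcp_rot: [0.002, 0.724, 0.69, 0.003]
force: [0.7, -0.5, -0.3]
opening: 0.0322
gripper_force: 0.0
```

Run:
```python
from h import *
o=readout.get_obs();print(o['eef_pos'],o['force'],o['opening'])
row(.592,-.007,.25,-10.1)
```

```text
[0.52668641 0.14000359 0.26005231] [ 0.73484517 -0.50759695 -0.25217505] 0.03217990164891037
row [-0.5748, 0.2889, 0.0416] [0.0039, -0.001, 0.0612]
```

>>> {"op": "drive_tool", "data": {
  "series": [
    [-0.575,0.289,0.04,0,0,0.061,-1],
    [-0.575,0.289,0.04,0,0,0.061,-1],
    [-0.575,0.289,0.04,0,0,0.061,-1],
    [-0.575,0.289,0.04,0,0,0.061,-1],
    [-0.575,0.289,0.04,0,0,0.061,-1]
  ]
}}

```text
time_s: 21.22
eef_pos: [0.5895, -0.0068, 0.2455]
tcp_rot: [-0.001, 0.767, 0.642, -0.0]
force: [0.2, -0.1, 0.1]
opening: 0.0001
gripper_force: 0.0
```

Run:
```python
from h import *
s=cv2.cvtColor(grab_frame("scene"),cv2.COLOR_RGB2BGR)
cv2.imwrite("pics/s4.png",cv2.resize(s[85:215,250:380],None,fx=4.5,fy=4.5,interpolation=cv2.INTER_CUBIC))
row(.592,-.007,.162,-10.1)
```

```text
row [-0.0008, 0.0107, 0.3352] [-0.0004, -0.0002, 0.0005]
```

View pics/s4.png

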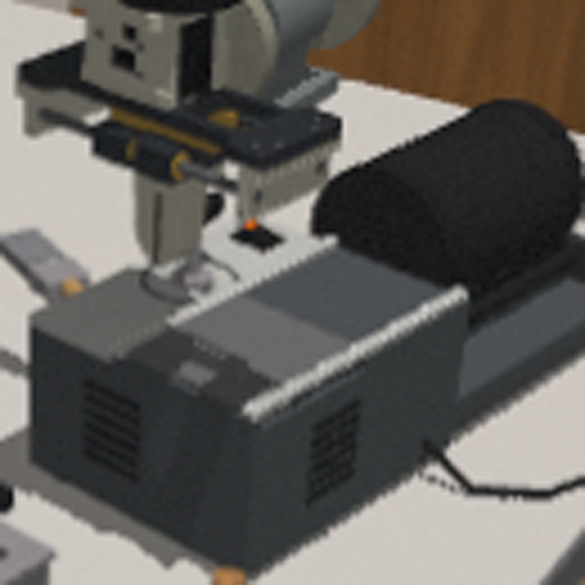

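The crop shows the closed fingers, at about (170,250), hovering on the -y side of the rib at (200,358). I'll lower them there and push along +y.

>>> {"op": "drive_tool", "data": {
  "series": [
    [0,0.03,0.15,0,0,0,-1],
    [0,0.03,0.335,0,0,0,-1],
    [0,0.03,0.335,0,0,0,-1],
    [0.04,0.03,0.335,0,0,0,-1],
    [0.08,0.03,0.335,0,0,0,-1],
    [0.12,0.03,0.335,0,0,0,-1],
    [0.16,0.03,0.335,0,0,0,-1],
    [0.2,0.03,0.335,0,0,0,-1],
    [0.24,0.03,0.335,0,0,0,-1],
    [0.24,0.03,0.335,0,0,0,-1]
  ]
}}

```text
time_s: 22.52
eef_pos: [0.6077, 0.0515, 0.1622]
tcp_rot: [-0.001, 0.766, 0.643, 0.0]
force: [-0.8, 0.6, -0.2]
opening: 0.0003
gripper_force: 0.0
```

Run:
```python
from h import *
s=cv2.cvtColor(grab_frame("scene"),cv2.COLOR_RGB2BGR)
cv2.imwrite("pics/s5.png",cv2.resize(s[85:215,250:380],None,fx=4.5,fy=4.5,interpolation=cv2.INTER_CUBIC))
print(readout.get_obs()['force'])
```

```text
[-0.56165014  0.23116138 -0.9566887 ]
```

View pics/s5.png

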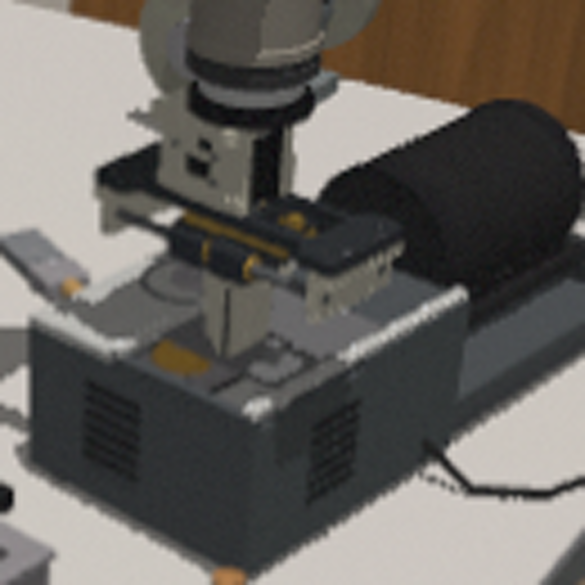

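The cover is sliding: a brass pulley is now exposed at (180,355), and the fingers are on the rib. I'll keep pushing.

>>> {"op": "drive_tool", "data": {
  "series": [
    [0.04,0,0,0,0,0,-1],
    [0.08,0,0,0,0,0,-1],
    [0.12,0,0,0,0,0,-1],
    [0.16,0,0,0,0,0,-1],
    [0.18,0,0,0,0,0,-1],
    [0.19,0,0,0,0,0,-1],
    [0.19,0,0,0,0,0,-1]
  ]
}}

```text
time_s: 23.45
eef_pos: [0.6164, 0.0975, 0.1627]
tcp_rot: [-0.0, 0.767, 0.642, 0.001]
force: [0.4, 0.6, 1.1]
opening: 0.0003
gripper_force: 0.0
```

>>> {"op": "drive_tool", "data": {
  "series": [
    [0.01,0,0,0,0,0,-1],
    [0.02,0,0,0,0,0,-1],
    [0.025,0,0,0,0,0,-1],
    [0.025,0,0,0,0,0,-1]
  ]
}}

```text
time_s: 23.95
eef_pos: [0.6175, 0.1034, 0.1627]
tcp_rot: [0.0, 0.767, 0.642, 0.0]
force: [0.0, -1.2, 1.1]
opening: 0.0002
gripper_force: 0.6
```

>>> {"op": "drive_tool", "data": {
  "series": [
    [0.01,0,0,0,0,0,-1],
    [0.02,0,0,0,0,0,-1],
    [0.025,0,0,0,0,0,-1],
    [0.025,0,0,0,0,0,-1]
  ]
}}

```text
time_s: 24.45
eef_pos: [0.6183, 0.1079, 0.1627]
tcp_rot: [0.001, 0.767, 0.642, -0.001]
force: [-0.9, -8.7, 3.4]
opening: 0.0006
gripper_force: 4.1
```

>>> {"op": "drive_tool", "data": {
  "series": [
    [0.006,0,0,0,0,0,-1],
    [0.012,0,0,0,0,0,-1],
    [0.012,0,0,0,0,0,-1]
  ]
}}

```text
time_s: 24.82
eef_pos: [0.6183, 0.1082, 0.1627]
tcp_rot: [0.002, 0.767, 0.642, -0.003]
force: [-4.1, -17.9, 4.2]
opening: 0.0004
gripper_force: 9.0
```

The cover is hard on its end stop: 18 N and no further motion. I'll back off, rise and look.

>>> {"op": "drive_tool", "data": {
  "series": [
    [-0.05,0,0,0,0,0,-1],
    [-0.1,0,0,0,0,0,-1],
    [-0.1,0,-0.25,0,0,0,-1],
    [-0.1,0,-0.5,0,0,0,-1],
    [-0.6,0,-0.5,0,0,0,-1],
    [-0.8,0,-0.5,0,0,0,-1],
    [-0.8,0,-0.5,0,0,0,-1],
    [-0.8,0,-0.5,0,0,0,-1],
    [-0.8,0,-0.5,0,0,0,-1]
  ]
}}

```text
time_s: 25.95
eef_pos: [0.5838, -0.0841, 0.2874]
tcp_rot: [-0.0, 0.767, 0.642, 0.0]
force: [-0.1, -0.1, 0.0]
opening: 0.0007
gripper_force: 0.0
```

Run:
```python
from h import *
s=cv2.cvtColor(grab_frame("scene"),cv2.COLOR_RGB2BGR)
cv2.imwrite("pics/s6.png",cv2.resize(s[105:255,180:360],None,fx=4,fy=4,interpolation=cv2.INTER_CUBIC))
print(readout.get_obs()['eef_pos'])
```

```text
[ 0.58390693 -0.08354421  0.28738933]
```

View pics/s6.png

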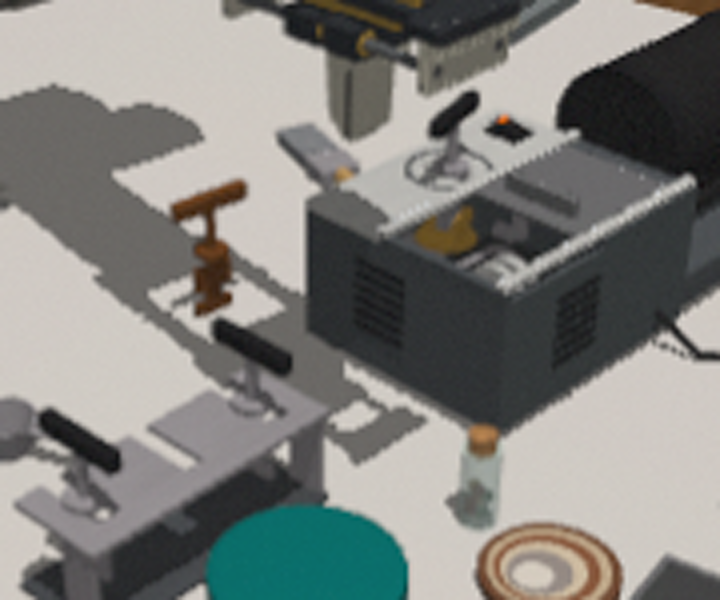

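The last picture shows the cover fully open with its rib at (540,195). The right key stands turned in the lock at (455,130), and the wrong key hangs back on the rack at (252,350). Nothing else has moved.

```bash
python3 -c "
from plant import env
print(env.hand_in())"
```

```text
the job is handed in; nothing more can be done
None
```

The job is done and handed in at about 26 s: the first key tried was wrong and is back on the rack, the middle key is turned to its stop and left in the lock, and the belt cover is pushed fully open against its end stop.

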